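# Load a circuit board by its edges, flip the safety catch and hold the test lever

## Robot

A 6-joint arm with a two-finger parallel gripper is mounted at the origin on the work surface. World frame = base frame: x ahead of the robot, y to its left, z up, the work surface at z = 0. Lengths are in mm, angles in degrees, forces in N, time in s.
With the tool pointing down it reaches from about 350 to 850 mm from the base axis. Payload 8.1 kg.
Tool frame: the origin (TCP) lies at the very end of the fingers, on their centre line; the grasp point (between the pads) lies 19 mm behind it; z points along the fingers, y is the line along which they close (so a half turn about z gives the same grasp; the last joint's range is limited). The gripper opens to 85 mm and grips with 20 to 120 N. Pads are 22 mm wide; open, the fingers measure 114 mm over their backs; the gripper's body (76 mm by 85 mm) begins 54 mm behind the grasp point. The pads swing forward as they close: fully open they stand 13 mm farther back than shut.
Start: joints at [65.409, 7.471, 85.268, -0, 87.261, -4.893], TCP at [202.219, 564.901, 231.292] pointing down, gripper open.
Joint ranges: [-169.43, 169.43], [-51.17, 129.36], [1.28, 143.12], [-76.62, 256.62], [0, 156.53], [-152.29, 152.29]. Speed limits (degrees/s): [136.94, 136.94, 159.86, 180, 180, 180].

## Interface

Orientations are given as [roll, pitch, yaw] about the fixed x, y, z axes, in that order (R = Rz(yaw) Ry(pitch) Rx(roll)).
In Python, from bench import sense, eyes, job, models gives the robot as it stands. The module is installed in compiled form; this text tells all that it offers.
- The arm moves only by the tool apply_moves, never from a script. Its argument "rows" is a list of rows, each a list of 6 numbers: the shift along the tool's x, y, z in mm, then the turn, a rotation vector about the tool's x, y, z in rad. In form: [[dx, dy, dz, rx, ry, rz], ...]. A call has exactly 5 rows; each row shifts and turns the commanded pose from where the row before left it, along the tool's axes as they then stand; what a row does not reach is not made up. A row lasts 1/8 s, in which the tool goes at most 62.5 mm and 10.7 degrees, less where a joint would pass 70% of its speed; a pose out of reach is approached as far as the arm can. A call is refused whole if a number of a shift passes 62.5 or a number of a turn 0.188, either way. A call with a gripper value outside its range is refused whole. "fingers" is the finger opening in mm, from 0 to 85.4, set as the call begins (left out, the last holds). The fingers move at their own pace and stop on an object; "grip_force" is the grip in N (left out, the last holds). Time passes only in rows, so rows that do not move let the fingers close, or fill a call up. It gives the time, the measured TCP pose, the force, the opening and the grip force at its end, in the units of the state.
- sense(): the state, without advancing time (a new reading comes with each control period).
- eyes.snapshot(name): name is "scene" or "top" or "wrist"; returns (picture, depth): 420x560x3 uint8, red, green, blue; 420x560 float32, mm along the optical axis (not along the pixel's ray), 0 where there is no reading.
- eyes.get_calibration(name): a dict with "intrinsics" (3x3 intrinsics, pixels), "R" (3x3) and "t" (3): a world point X has camera coordinates R X + t; the wrist camera has in their place "mount" (4x4, takes a point from camera to tool coordinates, whose origin is the TCP and whose axes are the flange's). Camera axes: x right, y down, z forward; pixel columns grow to the right and rows downward; lengths in mm; the calibration is good to about 2 mm. A picture is of the moment at which its call begins: read the wrist's pose just before it. get_calibration takes no time and is no camera call.
- job.hand_in(): hands the job in; it is judged then, once.
Trained networks look in the newest picture that a camera, given by its name, has taken for a name from the list of things; names that differ only in an ending like _2 or _b are one class to them, and where a whole thing is asked for, a point or a joint stands for the part that bears it (a point fixed in the world has none). Each returns a list of dicts, best first, with "confidence" (0 to 1); they miss things now and then, are a little off and sometimes report something else, mostly with a low value. They report only what shows in the picture. A call takes as long as a camera call. They do not tell look-alikes from the thing itself.
- models.boxes_of(name, camera): "xyz" ([x, y, z] in mm, in world coordinates, good to about 4 mm: the middle of the surface that is visible of it).
- models.cut_out(name, camera): "pixels" (420x560 bool, what is visible of it).
- models.place_of(name, camera): "xyz" ([x, y, z] in mm, in world coordinates, good to about 4 mm: a listed point, or the origin of a listed thing).
The state is a dict: "time": time; "joint_pos": joint angles; "qd": joint speeds; "joint_efforts": joint torques, N m; "tool_pos": TCP position; "tcp_rot": TCP orientation; "ft_force": force on the tool from outside, world axes, zero at the start; "wrist_torque": the same for the moment, N m; "finger_gap": finger opening in mm; "grip_force": force on a finger pad.
Only numpy, scipy, OpenCV 4.12 (cv2) and the standard library are available. Lean on these libraries where they do the work, as an engineer would, in place of code of your own. Each camera call takes 0.05 s, during which the arm holds its last target. There are 200 camera calls.

## Task

Lift the green circuit board off the stand by its two long side edges, never touching its faces or the parts on it, lay it fully down in the test fixture's nest with its gold-striped edge towards the yellow contact head, and let go. Only then flip the red safety catch all the way over, away from the lever, and after that pull the black lever handle fully over towards the fixture's front side (the side away from the blue cover) and finish while your fingers still hold it there against its spring. Leave the blue board and the other things on the bench where they are.

Things in the scene. Friction and masses are not known exactly. Their poses are not given: they have to be found in the camera images.
- board_center (a point): Centre (half-way up) of the loose green board, lying flat, parts up: 90 (x) x 60 (y) x 5 mm, about 80 g, gold-striped short edge at +x. Hold it only by the long side edges (y = +/-30 mm, near x = 0); only the outer 4 mm rim may be touched. Parts on top: up to 10 mm tall. It starts on either place of the stand, underside 36 mm above the bench; beside it the fingers have room down to the bench.
- board_gold (a point): Middle of the green board's gold-striped short edge, 45 mm along +x from its centre.
- board_face: The green board's faces (all of it inside the 4 mm rim, 82 x 52 mm) with the parts on them: not to be touched by the robot. Origin: centre of the board's underside; axes as the board's.
- spare: A loose blue board of the same size on the other place of the stand (110 mm from the green one, centre to centre, along the boards' x): leave alone. Origin: centre of its underside.
- stand: Low aluminium strip 220 x 44 x 12 mm (long along its x) with white standoffs carrying the two boards at x = -55 and +55 mm; fixed. Origin: centre of its underside.
- fixture: Grey test fixture, fixed, base 220 (x) x 360 (y) x 40 mm high. Origin: centre of its underside. Its front side is -x (towards the robot), its blue 70 mm high linkage cover runs along the back, +x. On it, from right (-y) to left (+y): nest, lever, catch.
- nest_center (a point): Where the board's centre is when fully seated, 64.5 mm above the bench; axes as the fixture's, the board's x must point along this x. Black 50 x 36 mm pedestal, 22 mm above the base (finger room at both long sides), and eight white cone-topped posts, tips 9.5 mm above the seated board's middle, 2 mm play on each side: four along the long sides at x = +/-36, four at the short ends at y = +/-20 mm.
- nest_gold (a point): Where the middle of the board's gold edge lies when seated, 45 mm along the fixture's x from nest_center.
- catch_grip (a point): Middle of the red catch's grip bar: 16 mm thick, 32 mm long along the fixture's x, level; 60 mm from the catch's hinge line. About 171 mm above the bench at the start, 150 mm when fully over. It can be pinched from above, fingers closing along the fixture's y, and carried over on an arc about catch_hinge.
- catch_hinge (a point): Point on the catch's hinge line (along the fixture's x, 115 mm above the bench) in the plane of the grip's middle. The grip swings over the top towards the fixture's +y.
- catch (a joint): Catch angle, rad: 0 to 0.06 at the start (its red pawl lies across in front of the lever's steel arm and blocks it; at 0 the grip leans 0.35 rad from upright towards the lever); grows as the grip swings away from the lever (+y of the fixture); 1.3 fully over, at a stop. It stays where it is left (friction, about 2 N at the grip).
- lever_handle (a point): Middle of the lever's black cross bar: round, 20 mm thick, 56 mm long along the fixture's y, level; 150 mm from the lever's hinge line, about 191 mm above the bench at both ends of its travel. It can be pinched from above, fingers closing along the fixture's x, and carried along an arc about lever_hinge; the bar turns between the fingers.
- lever_hinge (a point): Point on the lever's hinge line (along the fixture's y, 50 mm above the bench), in the plane of the handle's middle.
- lever (a joint): Lever angle, rad: 0 at rest (leaning 0.35 rad from upright to the back, +x of the fixture), grows as the handle is pulled over the top to the front (-x), 0.7 fully pulled, at a stop. A spring drives it back when let go: about 3.5 N at the handle at 0, 8 N at 0.7. The closed catch blocks it within 0.15 rad. It also slides the yellow head up to 15 mm towards the nest, above the board's gold stripes.
- screwdriver: Loose screwdriver, orange handle, lying on the bench: leave alone.
- spool: Loose metal spool, 52 mm across, 40 mm high: leave alone.
- mug: Loose blue mug, 76 mm across, 90 mm high: leave alone.
- jar: Loose white jar with blue cap, 52 mm across, 80 mm high: leave alone.
- meter: Loose yellow hand multimeter 150 x 75 x 35 mm lying on the bench: leave alone.
Mind the look-alikes: they are no part of the job. There is more than one size of the part that bears board_center; the job needs the middle-sized.

How it is judged:
By the outcome, as a careful person would: the job done as asked, in the order asked, and still so for the second after the job is handed in, while the arm keeps its last pose, push and grip.
It also fails if it takes over 72 s, if anything falls off the work surface, if the arm or the gripper's body presses on something with over 40 N, if the wrist force passes 120 N, or if a joint passes its speed limit or range.

## Working session

There is one attempt and no reset: what is moved stays moved. The work goes in short steps, Python scripts to look and compute and a tool call to move; the robot and the scene stay as the last step left them, time stands still between calls to the robot, and variables do not carry over. Pictures are saved under pics/ and viewed, at most 10 in all, crops included, and the job is handed in when it is done.

Besides the shell and the picture viewer there is one more tool, called as name(argument=value, ...), one argument or row to a line, values as JSON. apply_moves: Moves the arm, as the interface text tells. Its arguments: {"type":"object","properties":{"rows":{"type":"array"},"fingers":{"type":"number"},"grip_force":{"type":"number"}},"required":["rows"]}

```bash
mkdir -p pics; cat > h.py <<'E'
import numpy as np, cv2
from bench import sense, eyes, job, models
from scipy.spatial.transform import Rotation as Ro
def save(n,p): cv2.imwrite('pics/'+n+'.png',p[:,:,::-1])
def toworld(cam,d,mask=None,st=None):
    c=eyes.get_calibration(cam);K=np.array(c['intrinsics'])
    v,u=np.nonzero((d>0)&(mask if mask is not None else True))
    z=d[v,u];P=np.c_[(u-K[0,2])/K[0,0]*z,(v-K[1,2])/K[1,1]*z,z]
    if 'R' in c: W=(P-np.array(c['t']).ravel())@np.array(c['R'])
    else:
        M=np.array(c['mount']);P=P@M[:3,:3].T+M[:3,3]
        W=P@Ro.from_euler('xyz',st['tcp_rot'],degrees=True).as_matrix().T+st['tool_pos']
    return W,u,v
E
python3 - <<'E'
from h import *
print(sense())
for c in('scene','top'):
    p,d=eyes.snapshot(c);save(c+'0',p);np.savez(c+'0',p=p,d=d)
    for n in ['board_center','board_gold','nest_center','nest_gold','catch_grip','catch_hinge','lever_handle','lever_hinge','fixture','stand','spare']:
        print(c,n,[(np.round(r['xyz']).tolist(),round(r['confidence'],2)) for r in models.place_of(n,c)[:4]])
E
```

```text
{'time': 0.0, 'joint_pos': array([ 6.54098992e+01,  7.51713741e+00,  8.53308488e+01, -7.26861500e-04,
        8.72623243e+01, -4.89384899e+00]), 'qd': array([-0.01656893,  0.04463777, -0.04813217,  0.10769361, -0.03159004,
       -0.08468784]), 'joint_efforts': array([-1.97176327e-03, -5.69399464e+01, -5.00542116e+01, -4.39092437e-04,
        1.52065273e-02,  4.42348187e-05]), 'tool_pos': array([201.97340435, 564.37885279, 230.20824967]), 'tcp_rot': array([-1.79890030e+02, -8.68726513e-03,  1.60303775e+02]), 'ft_force': array([-0.77426045,  0.18521136, -0.31265718]), 'wrist_torque': array([0.03016368, 0.00672757, 0.01885627]), 'grip_force': 0.0, 'finger_gap': 85.50750061986498}
scene board_center [([670.0, -311.0, 1.0], 0.91), ([253.0, -306.0, 7.0], 0.7), ([503.0, 171.0, 116.0], 0.62), ([546.0, -265.0, 40.0], 0.59)]
scene board_gold [([646.0, -330.0, 4.0], 0.81), ([589.0, -270.0, 41.0], 0.78), ([202.0, -353.0, 8.0], 0.71)]
scene nest_center []
scene nest_gold [([536.0, -42.0, 66.0], 0.8)]
scene catch_grip [([500.0, 152.0, 173.0], 0.8)]
scene catch_hinge [([500.0, 170.0, 115.0], 0.56)
[... 275 characters left out ...]
nter [([541.0, -266.0, 36.0], 0.85), ([253.0, -308.0, 3.0], 0.61), ([667.0, -308.0, -1.0], 0.6)]
top board_gold [([591.0, -271.0, 44.0], 0.97), ([202.0, -354.0, 1.0], 0.84), ([644.0, -329.0, 1.0], 0.8)]
top nest_center [([496.0, -43.0, 60.0], 0.64), ([592.0, -266.0, 41.0], 0.63)]
top nest_gold [([544.0, -47.0, 64.0], 0.93)]
top catch_grip [([500.0, 153.0, 173.0], 0.5)]
top catch_hinge [([501.0, 172.0, 115.0], 0.77), ([592.0, -268.0, 41.0], 0.66)]
top lever_handle [([583.0, 108.0, 189.0], 0.82)]
top lever_hinge [([536.0, 116.0, 47.0], 0.63)]
top fixture [([533.0, 55.0, 4.0], 0.94)]
top stand [([486.0, -268.0, 3.0], 0.75), ([431.0, -264.0, 33.0], 0.34)]
top spare [([430.0, -263.0, 34.0], 0.6)]
```

View pics/scene0.png

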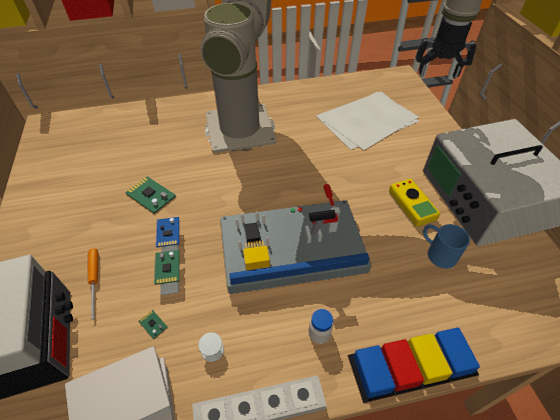

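View pics/top0.png

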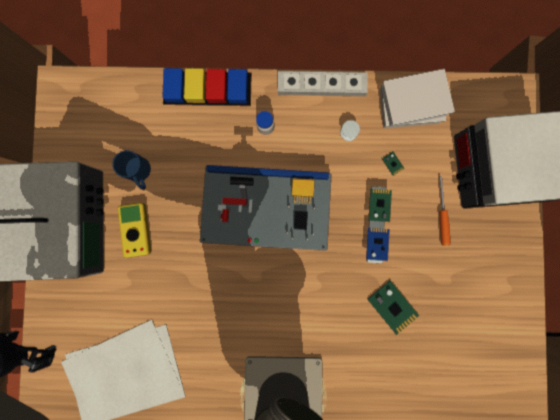

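```bash
python3 - <<'E'
from h import *
z=np.load('top0.npz');p,d=z['p'],z['d']
W,u,v=toworld('top',d);col=p[v,u].astype(int)
def fit(n,m):
    q=W[m]; 
    r=cv2.minAreaRect(q[:,:2].astype(np.float32)); print(n,m.sum(),r,'z med',np.median(q[:,2]))
hsv=cv2.cvtColor(p,cv2.COLOR_RGB2HSV)[v,u].astype(int)
b=(abs(W[:,2]-41)<6)
near=lambda x,y,r:(np.hypot(W[:,0]-x,W[:,1]-y)<r)
fit('green',b&near(545,-267,70)&(abs(hsv[:,0]-60)<25)&(hsv[:,1]>80))
fit('blue',b&near(432,-261,70)&(abs(hsv[:,0]-110)<20)&(hsv[:,1]>80))
fit('base',(abs(W[:,2]-40)<5)&near(533,57,230)&(W[:,1]>-150)&(hsv[:,1]<60))
fit('cover',(abs(W[:,2]-70)<6)&near(620,57,230)&(abs(hsv[:,0]-110)<20)&(hsv[:,1]>80))
fit('ped',(abs(W[:,2]-62)<4)&near(498,-45,50)&(hsv[:,2]<70))
fit('leverbar',(W[:,2]>185)&near(583,108,50))
fit('catch',(W[:,2]>160)&near(500,152,40))
E
```

```text
green 457 ((540.763671875, -264.37982177734375), (58.283485412597656, 83.5413818359375), 87.44389343261719) z med 41.61661609250528
blue 519 ((431.41278076171875, -258.5163269042969), (58.258182525634766, 85.91901397705078), 86.45429992675781) z med 41.59671260316451
base 7030 ((588.4359130859375, 54.43461608886719), (357.57177734375, 336.21527099609375), 87.12619018554688) z med 40.254524516738364
cover 737 ((694.1647338867188, 49.49964904785156), (337.0827941894531, 153.4485626220703), 87.4113998413086) z med 70.10542757562182
ped 216 ((495.0014343261719, -40.9744873046875), (36.063262939453125, 49.413909912109375), 84.44857788085938) z med 62.25693647230965
leverbar 188 ((583.3700561523438, 109.57864379882812), (55.67881774902344, 19.46385955810547), 87.59635925292969) z med 199.4051884302662
catch 85 ((499.2270812988281, 150.4396209716797), (30.183835983276367, 15.48172664642334), 0.4558408260345459) z med 178.84577202322888
```

The scene view shows three green boards. The middle-sized one is on the stand at scene (167,265) / top (380,205), with its gold edge towards +x. The blue spare sits in front of it. The nest is at top (300,220), the lever bar at top (241,181) and the catch at top (225,215). The measurements agree with the given sizes, so I'm planning the approach.

```bash
cat >> h.py <<'E'
def plan(wps,st=None):
    """wps: (x,y,z,yaw,nrows), tool down; prints rounded rows"""
    st=st or sense();p=np.array(st['tool_pos'],float);R=Ro.from_euler('xyz',st['tcp_rot'],degrees=True)
    rows=[]
    for x,y,z,yaw,n in wps:
        T=np.array([x,y,z]);RT=Ro.from_euler('xyz',[180,0,yaw],degrees=True);p0=p.copy();
        for i in range(n):
            k=n-i
            dl=np.round(R.inv().apply((T-p)/k),0 if k>1 else 1)
            dr=np.round((R.inv()*RT).as_rotvec()/k,3)
            p=p+R.apply(dl);R=R*Ro.from_rotvec(dr)
            rows.append([float(a) for a in dl]+[float(a) for a in dr])
    while len(rows)%5: rows.append([0]*6)
    for i in range(0,len(rows),5): print(str([[('%g'%a) for a in r] for r in rows[i:i+5]]).replace("'",""))
    print('end',p.round(1),R.as_euler('xyz',degrees=True).round(2))
E
python3 -c "
from h import *
plan([(541,-264,170,-2.8,20)])"
```

```text
[[-30, -33, 3, 0, -0, 0.142], [-34, -29, 3, 0, -0, 0.142], [-38, -24, 3, 0, -0, 0.142], [-41, -18, 3, 0, -0, 0.142], [-43, -12, 3, 0, -0, 0.142]]
[[-44, -6, 3, 0, -0, 0.142], [-45, 1, 3, 0, -0, 0.142], [-44, 7, 3, 0, -0, 0.143], [-43, 13, 3, 0, -0, 0.142], [-41, 19, 3, 0, -0, 0.143]]
[[-37, 25, 3, -0, -0, 0.142], [-34, 30, 3, -0, -0, 0.143], [-29, 34, 3, -0, -0, 0.142], [-24, 38, 3, -0, -0, 0.143], [-18, 41, 3, -0, -0, 0.142]]
[[-12, 43, 3, -0, -0, 0.143], [-6, 44, 3, -0, -0, 0.142], [1, 45, 3, -0, -0, 0.143], [7, 44, 4, -0, -0, 0.142], [12.6, 42.9, 3.3, -0, -0, 0.143]]
end [ 541. -264.  170.] [-180.     -0.     -2.82]
```

apply_moves(
  rows=[
    [-30, -33, -6, 0, 0, 0.142],
    [-34, -29, -6, 0, 0, 0.142],
    [-38, -24, -6, 0, 0, 0.142],
    [-41, -18, -6, 0, 0, 0.142],
    [-43, -12, -6, 0, 0, 0.142],
  ],
  fingers=85,
)

```text
time: 1.82
tool_pos: [286.6, 356.4, 261.6]
tcp_rot: [180.0, -0.0, 119.4]
ft_force: [1.1, 0.5, -0.5]
finger_gap: 84.9
grip_force: 0.0
```

apply_moves(
  rows=[
    [-44, -6, -6, 0, 0, 0.142],
    [-45, 1, -6, 0, 0, 0.142],
    [-44, 7, -6, 0, 0, 0.143],
    [-43, 13, -6, 0, 0, 0.142],
    [-41, 19, -6, 0, 0, 0.143],
  ],
)

```text
time: 2.45
tool_pos: [371.2, 148.8, 291.8]
tcp_rot: [179.9, -0.0, 78.6]
ft_force: [0.1, -0.8, 0.9]
finger_gap: 85.0
grip_force: 0.0
```

apply_moves(
  rows=[
    [-37, 25, 12, 0, 0, 0.142],
    [-34, 30, 12, 0, 0, 0.143],
    [-29, 34, 12, 0, 0, 0.142],
    [-24, 38, 12, 0, 0, 0.143],
    [-18, 41, 12, 0, 0, 0.142],
  ],
)

```text
time: 3.08
tool_pos: [456.5, -59.0, 231.2]
tcp_rot: [180.0, -0.0, 37.7]
ft_force: [1.1, 0.2, 0.3]
finger_gap: 84.9
grip_force: 0.0
```

apply_moves(
  rows=[
    [-12, 43, 12, 0, 0, 0.143],
    [-6, 44, 12, 0, 0, 0.142],
    [1, 45, 12, 0, 0, 0.143],
    [7, 44, 12, 0, 0, 0.142],
    [12, 43, 12, 0, 0, 0.143],
  ],
)

```text
time: 3.7
tool_pos: [540.9, -265.6, 170.9]
tcp_rot: [180.0, -0.0, -3.1]
ft_force: [0.6, -0.2, 1.2]
finger_gap: 85.1
grip_force: 0.0
```

apply_moves(
  rows=[
    [0, 0, 0, 0, 0, 0],
    [0, 0, 0, 0, 0, 0],
    [0, 0, 0, 0, 0, 0],
    [0, 0, 0, 0, 0, 0],
    [0, 0, 0, 0, 0, 0],
  ],
)

```text
time: 4.32
tool_pos: [540.6, -263.7, 171.9]
tcp_rot: [180.0, -0.0, -2.8]
ft_force: [0.3, -0.3, 0.8]
finger_gap: 85.1
grip_force: 0.0
```

```bash
python3 - <<'E'
from h import *
st=sense();print(st['time'],st['tool_pos'],st['tcp_rot'],st['joint_pos'],st['ft_force'])
p,d=eyes.snapshot('wrist');save('wrist1',p);np.savez('wrist1',p=p,d=d,pos=st['tool_pos'],rot=st['tcp_rot'])
print(eyes.get_calibration('wrist')['mount'])
W,u,v=toworld('wrist',d,None,st)
hsv=cv2.cvtColor(p,cv2.COLOR_RGB2HSV)[v,u].astype(int)
b=(abs(W[:,2]-41)<3)&(np.hypot(W[:,0]-541,W[:,1]+264)<65)
q=W[b];print(b.sum(),cv2.minAreaRect(q[:,:2].astype(np.float32)),np.median(q[:,2]))
for lo,hi,ax in((-25,25,1),):
  for x in(500,520,540,560,580):
    m=b&(abs(W[:,0]-x)<3); print(x,W[m,1].min(),W[m,1].max(),m.sum())
for y in(-285,-265,-245):
    m=b&(abs(W[:,1]-y)<3); print(y,W[m,0].min(),W[m,0].max(),m.sum())
E
```

```text
4.325 [ 540.57999553 -263.6866108   171.8775727 ] [ 1.79974964e+02 -4.35742225e-02 -2.76521946e+00] [-3.08847283e+01  9.58417062e+00  8.91980770e+01 -1.56248355e-03
  8.11675216e+01  6.18807399e+01] [ 0.26981654 -0.26334342  0.78039209]
[[ 1.33719167e-03 -9.49225572e-01 -3.14593428e-01  7.95599864e+01]
 [ 9.99998818e-01  1.50801885e-03 -2.99624739e-04  5.72054658e-01]
 [ 7.58824285e-04 -3.14592655e-01  9.49226467e-01 -1.43732135e+02]
 [ 0.00000000e+00  0.00000000e+00  0.00000000e+00  1.00000000e+00]]
5556 ((531.28369140625, -265.416015625), (60.180908203125, 110.52021789550781), 87.02328491210938) 42.055575783544015
500 -293.6462748764436 -234.1714948930344 339
520 -294.884929481934 -234.77168999257648 395
540 -295.97723288942393 -236.23607652145208 268
560 -297.1630706958476 -236.92562892343278 436
580 -297.37178073588854 -238.46861430147143 468
-285 495.7369051816776 585.4272661855804 630
-265 476.0285538296948 586.6233397403406 496
-245 497.40429336681285 587.6631628379911 627
```

View pics/wrist1.png

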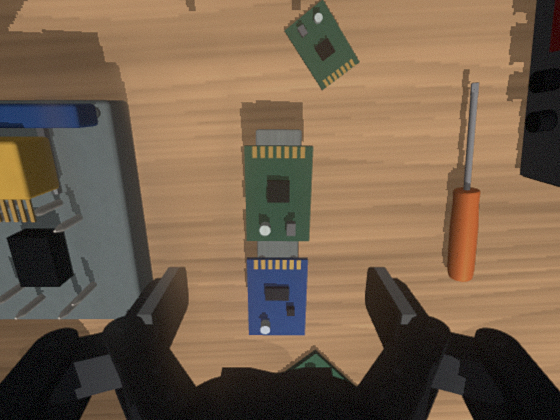

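The wrist view shows the green board at px (278,193), gold edge up (+x), between the fingers' columns and clear of the blue board. Measured centre is (541.5, -266) with yaw about -2.9. I'm descending to it now.

apply_moves(
  rows=[
    [1, 2.3, 20, 0, 0, 0],
    [0, 0, 40, 0, 0, 0],
    [0, 0, 40, 0, 0, 0],
    [0, 0, 30, 0, 0, 0],
    [0, 0, 15, 0, 0, 0],
  ],
)

```text
time: 5.0
tool_pos: [539.2, -265.4, 22.6]
tcp_rot: [-179.9, 0.2, -2.8]
ft_force: [-0.5, -0.4, -0.2]
finger_gap: 85.5
grip_force: 0.0
```

apply_moves(
  rows=[
    [0, 0, 7, 0, 0, 0],
    [0, 0, 0, 0, 0, 0],
    [0, 0, 0, 0, 0, 0],
    [0, 0, 0, 0, 0, 0],
    [0, 0, 0, 0, 0, 0],
  ],
)

```text
time: 5.62
tool_pos: [541.7, -266.7, 20.0]
tcp_rot: [180.0, -0.1, -2.8]
ft_force: [0.2, 0.2, -0.4]
finger_gap: 84.7
grip_force: 0.0
```

apply_moves(
  rows=[
    [0, 0, 0, 0, 0, 0],
    [0, 0, 0, 0, 0, 0],
    [0, 0, 0, 0, 0, 0],
    [0, 0, 0, 0, 0, 0],
    [0, 0, 0, 0, 0, 0],
  ],
  fingers=50,
  grip_force=30,
)

```text
time: 6.25
tool_pos: [541.4, -266.5, 19.6]
tcp_rot: [180.0, -0.0, -2.8]
ft_force: [-0.9, 1.8, 5.8]
finger_gap: 59.1
grip_force: 32.3
```

apply_moves(
  rows=[
    [0, 0, -5, 0, 0, 0],
    [0, 0, -15, 0, 0, 0],
    [0, 0, -30, 0, 0, 0],
    [0, 0, -35, 0, 0, 0],
    [0, 0, -35, 0, 0, 0],
  ],
)

```text
time: 6.88
tool_pos: [541.3, -266.5, 141.3]
tcp_rot: [180.0, -0.0, -2.8]
ft_force: [1.4, -1.3, -1.2]
finger_gap: 58.9
grip_force: 32.6
```

apply_moves(
  rows=[
    [-6, -14, -15, 0, 0, 0],
    [-10, -24, -15, 0, 0, 0],
    [-12, -28, -15, 0, 0, 0],
    [-10, -24, -15, 0, 0, 0],
    [-8, -14, -5, 0, 0, 0],
  ],
)

```text
time: 7.5
tool_pos: [500.8, -159.6, 206.3]
tcp_rot: [179.9, -0.1, -2.8]
ft_force: [0.7, -0.5, -1.5]
finger_gap: 58.8
grip_force: 32.6
```

apply_moves(
  rows=[
    [0, 0, 0, 0, 0, 0],
    [0, 0, 0, 0, 0, 0],
    [0, 0, 0, 0, 0, 0],
    [0, 0, 0, 0, 0, 0],
    [0, 0, 0, 0, 0, 0],
  ],
)

```text
time: 8.12
tool_pos: [500.4, -160.6, 204.0]
tcp_rot: [-180.0, 0.0, -2.8]
ft_force: [-0.4, -0.3, -1.6]
finger_gap: 59.1
grip_force: 32.6
```

```bash
python3 - <<'E'
from h import *
st=sense();print(st['time'],st['tool_pos'],st['tcp_rot'],st['finger_gap'],st['grip_force'],st['ft_force'])
p,d=eyes.snapshot('wrist');save('wrist2',p);np.savez('wrist2',p=p,d=d,pos=st['tool_pos'],rot=st['tcp_rot'])
for n in('nest_center','nest_gold'):print(n,[(np.round(r['xyz'],1).tolist(),round(r['confidence'],2)) for r in models.place_of(n,'wrist')[:3]])
for f in('wrist2','wrist1'):
    z=np.load(f+'.npz');p,d=z['p'],z['d'];s=dict(tool_pos=z['pos'],tcp_rot=z['rot'])
    W,u,v=toworld('wrist',d,None,s);hsv=cv2.cvtColor(p,cv2.COLOR_RGB2HSV)[v,u].astype(int)
    n=np.hypot(W[:,0]-497,W[:,1]+42)<62
    m=n&(abs(W[:,2]-62)<3)&(hsv[:,2]<75)
    if m.sum()>10: print(f,'ped',m.sum(),cv2.minAreaRect(W[m,:2].astype(np.float32)),np.median(W[m,2]))
    m=n&(W[:,2]>66)&(W[:,2]<78)
    img=np.zeros(d.shape,np.uint8);img[v[m],u[m]]=1
    k,l,_,c=cv2.connectedComponentsWithStats(img)
    for i in range(1,k):
        q=W[m&(l[v,u]==i)]
        print(' post',len(q),q.mean(0).round(1),q[q[:,2].argmax()].round(1))
    if f=='wrist2':
        m=(W[:,2]>210)&(W[:,2]<235)&(np.hypot(W[:,0]-st['tool_pos'][0],W[:,1]-st['tool_pos'][1])<60)
        print('held',m.sum(),cv2.minAreaRect(W[m,:2].astype(np.float32)),np.median(W[m,2]))
        g=(abs(W[:,2]-41)<3)&(W[:,0]>350)&(W[:,1]<-60); 
        if g.sum():print('base right edge pts',W[g].min(0),W[g].max(0))
E
```

```text
8.125 [ 500.37080617 -160.6046998   203.96133757] [-1.79989663e+02  3.36587145e-02 -2.84328039e+00] 59.12927719299404 32.57698595523834 [-0.44197413 -0.28517332 -1.59948463]
nest_center [([496.9, -39.5, 60.3], 0.97)]
nest_gold [([546.3, -43.8, 64.0], 0.68)]
wrist2 ped 1724 ((494.7779235839844, -41.7503662109375), (37.00127029418945, 50.402244567871094), 87.17926788330078) 63.09383717162751
 post 188 [548.9 -27.   76.2] [546.8 -22.4  78. ]
 post 91 [549.6 -37.5  76.8] [541.  -36.1  78. ]
 post 88 [549.5 -44.5  76.7] [554.2 -45.6  78. ]
 post 87 [549.  -51.4  76.8] [547.2 -50.3  78. ]
 post 81 [548.2 -58.4  76.7] [547.7 -58.2  78. ]
 post 101 [546.1 -65.5  74.5] [549.8 -66.3  78. ]
 post 57 [532.8  -9.3  70.6] [534.   -8.7  75.6]
 post 50 [529.8 -79.8  70.6] [528.8 -78.   75.4]
 post 53 [461.5  -5.9  70.1] [461.6  -5.   75.8]
 post 47 [458.4 -76.3  70.1] [457.1 -76.3  75.6]
 post 48 [446.4 -20.5  70.4] [446.2 -20.4  76.1]
 post 45 [444.7 -60.1  70.3] [444.1 -60.   75.8]
held 24738 ((500.1548156738281, -161.33135986328125), (86.60162353515625, 91.28707885742188), 87.03003692626953) 226.48960902720324
base right edge pts [ 385.39034847 -291.7173295    38.0068917 ] [630.97885877 -60.00043125  43.98457289]
wrist1 ped 2261 ((495.5917663574219, -44.52634811401367), (72.5975341796875, 102.90676879882812), 87.47917938232422) 63.10669502720265
 post 118 [549.  -44.8  76.8] [556.5 -44.1  77.9]
 post 121 [548.6 -51.8  76.8] [541.7 -52.4  78. ]
 post 114 [548.  -58.6  76.7] [542.2 -58.3  77.9]
 post 169 [545.7 -65.7  73.7] [544.5 -65.6  78. ]
 post 14 [543.  -38.3  75.8] [543.5 -38.5  76.5]
 post 77 [529.7 -80.5  70.2] [529.3 -79.3  76.6]
 post 43 [461.1  -6.9  68.5] [459.2  -6.7  71.7]
 post 66 [458.2 -76.9  70.2] [457.4 -75.2  75.1]
 post 67 [446.  -20.8  70.3] [445.  -19.1  75.3]
 post 1 [447.8 -24.   66.1] [447.8 -24.   66.1]
 post 70 [444.5 -60.7  70.1] [443.5 -59.   75.8]
```

View pics/wrist2.png

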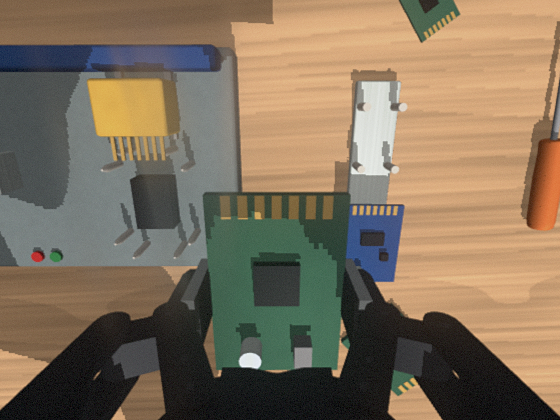

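The wrist view shows the board held flat between the pads, gold edge forward. The nest's pedestal is at px (155,200), with its posts clear. I'll check where the held board sits in the grip, then plan the placement.

```bash
python3 - <<'E'
from h import *
z=np.load('wrist2.npz');p,d=z['p'],z['d'];s=dict(tool_pos=z['pos'],tcp_rot=z['rot'])
W,u,v=toworld('wrist',d,None,s);hsv=cv2.cvtColor(p,cv2.COLOR_RGB2HSV)[v,u].astype(int)
L=Ro.from_euler('xyz',s['tcp_rot'],degrees=True).inv().apply(W-s['tool_pos'])
m=(abs(W[:,2]-226.3)<2)&(abs(L[:,0])<60)
g=m&(abs(hsv[:,0]-60)<30)&(hsv[:,1]>60)
for x in(-30,-20,20,25,30,35,40):
    k=g&(abs(L[:,0]-x)<2)
    if k.sum():print(x,L[k,1].min().round(1),L[k,1].max().round(1))
for y in(-25,-15,0,15,25):
    k=m&(abs(L[:,1]-y)<2); print(y,L[k,0].min().round(1),L[k,0].max().round(1))
t=Ro.from_euler('z',-2.8,degrees=True)
plan([(495.2,-42,204,-2.8,5),(495.2,-42,80,-2.8,8),(495.2,-42,62,-2.8,2)])
E
```

```text
-30 -29.2 30.2
-20 -29.2 30.3
20 -29.4 30.4
25 -29.2 30.3
30 -29.1 30.3
35 -28.5 30.0
40 -29.0 28.9
-25 -44.8 45.1
-15 -33.7 45.3
0 -45.6 45.3
15 -24.9 45.3
25 -43.4 45.3
[[-2, -24, 0, -0, 0, -0], [-2, -24, 0, -0, 0, -0], [-2, -23, 0, -0, 0, -0], [-3, -24, 0, -0, 0, -0], [-2.1, -23, 0.2, -0, 0, -0]]
[[0, -0, 16, -0, 0, -0], [0, -0, 15, -0, 0, -0], [0, -0, 16, -0, 0, -0], [0, -0, 15, -0, 0, -0], [0, -0, 16, -0, 0, -0]]
[[0, -0, 15, -0, 0, -0], [0, -0, 16, -0, 0, -0], [0, -0, 15, -0, 0, -0], [0, -0, 9, -0, 0, -0], [0, -0, 9, -0, 0, -0]]
end [495.2 -42.   62. ] [-1.80e+02  1.00e-02 -2.82e+00]
```

apply_moves(
  rows=[
    [-2, -20, 0, 0, 0, 0],
    [-2, -28, 0, 0, 0, 0],
    [-2, -28, 0, 0, 0, 0],
    [-3, -24, 5, 0, 0, 0],
    [-2, -18.3, 15, 0, 0, 0],
  ],
)

```text
time: 8.9
tool_pos: [495.8, -39.9, 184.8]
tcp_rot: [180.0, -0.1, -2.8]
ft_force: [0.8, -0.4, -1.5]
finger_gap: 58.9
grip_force: 32.6
```

apply_moves(
  rows=[
    [0, 0, 25, 0, 0, 0],
    [0, 0, 30, 0, 0, 0],
    [0, 0, 25, 0, 0, 0],
    [0, 0, 20, 0, 0, 0],
    [0, 0, 10, 0, 0, 0],
  ],
)

```text
time: 9.52
tool_pos: [493.9, -40.9, 72.2]
tcp_rot: [-180.0, 0.2, -2.8]
ft_force: [0.2, -0.5, -0.6]
finger_gap: 58.9
grip_force: 32.6
```

apply_moves(
  rows=[
    [0, 0, 3, 0, 0, 0],
    [0, 0, 0, 0, 0, 0],
    [0, 0, 0, 0, 0, 0],
    [0, 0, 0, 0, 0, 0],
    [0, 0, 0, 0, 0, 0],
  ],
)

```text
time: 10.15
tool_pos: [495.5, -41.7, 71.6]
tcp_rot: [180.0, -0.0, -2.8]
ft_force: [-0.4, -0.3, -0.8]
finger_gap: 58.8
grip_force: 32.6
```

```bash
python3 - <<'E'
from h import *
st=sense();print(st['tool_pos'],st['tcp_rot'],st['ft_force'])
p,d=eyes.snapshot('wrist');save('wrist3',p[100:]);np.savez('wrist3',p=p,d=d,pos=st['tool_pos'],rot=st['tcp_rot'])
plan([(495.2,-41.7,60,-2.8,3),(495.2,-41.7,46,-2.8,7)])
E
```

```text
[495.53088188 -41.72804292  71.64888283] [ 1.79994131e+02 -3.40733656e-02 -2.82330384e+00] [-0.43126853 -0.29142538 -0.76874766]
[[-0, -0, 4, 0, -0, -0], [-0, -0, 4, 0, -0, -0], [-0.3, -0, 3.6, 0, -0.001, -0], [0, -0, 2, 0, 0, -0], [0, -0, 2, 0, 0, -0]]
[[0, -0, 2, 0, 0, -0], [0, -0, 2, 0, 0, -0], [0, -0, 2, 0, 0, -0], [0, -0, 2, 0, 0, -0], [0, -0, 2, 0, 0, -0]]
end [495.2 -41.7  46. ] [ 1.80e+02  3.00e-02 -2.82e+00]
```

View pics/wrist3.png

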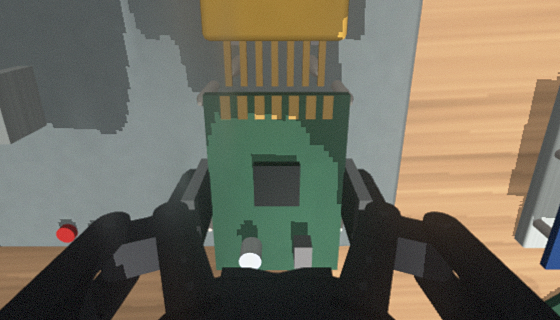

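```bash
python3 - <<'E'
from h import *
z=np.load('wrist2.npz');s=dict(tool_pos=z['pos'],tcp_rot=z['rot']);W,u,v=toworld('wrist',z['d'],None,s)
N=Ro.from_euler('z',2.8,degrees=True).apply(W-[495.2,-42,0])
m=(abs(N[:,1])<17)&(N[:,0]>35)&(N[:,0]<75)&(N[:,2]>66)&(N[:,2]<100)
h,e=np.histogram(N[m,0],bins=range(35,75,2));print(list(zip(e[:-1],h)))
for a in(45,50,55,62,66):
    k=m&(abs(N[:,0]-a)<2);print(a,np.percentile(N[k,2],[5,50,95]) if k.any() else None)
E
```

```text
[(np.int64(35), np.int64(0)), (np.int64(37), np.int64(0)), (np.int64(39), np.int64(0)), (np.int64(41), np.int64(0)), (np.int64(43), np.int64(1)), (np.int64(45), np.int64(50)), (np.int64(47), np.int64(54)), (np.int64(49), np.int64(50)), (np.int64(51), np.int64(51)), (np.int64(53), np.int64(55)), (np.int64(55), np.int64(47)), (np.int64(57), np.int64(57)), (np.int64(59), np.int64(54)), (np.int64(61), np.int64(47)), (np.int64(63), np.int64(64)), (np.int64(65), np.int64(44)), (np.int64(67), np.int64(112)), (np.int64(69), np.int64(94)), (np.int64(71), np.int64(124))]
45 [75.35665988 76.58110348 78.06832127]
50 [75.16771361 76.97076773 78.27542031]
55 [75.55331953 76.92851164 78.28996286]
62 [75.59818803 77.04990667 78.26640217]
66 [76.09228618 84.99191036 86.32877414]
```

apply_moves(
  rows=[
    [-1.1, 0, 2, 0, 0, 0],
    [0, 0, 4, 0, 0, 0],
    [0, 0, 3, 0, 0, 0],
    [0, 0, 3, 0, 0, 0],
    [0, 0, 2, 0, 0, 0],
  ],
)

```text
time: 10.82
tool_pos: [494.1, -41.6, 57.0]
tcp_rot: [-180.0, 0.0, -2.8]
ft_force: [-0.3, -0.8, -1.8]
finger_gap: 59.4
grip_force: 32.6
```

apply_moves(
  rows=[
    [0, 0, 2, 0, 0, 0],
    [0, 0, 2, 0, 0, 0],
    [0, 0, 2, 0, 0, 0],
    [0, 0, 2, 0, 0, 0],
    [0, 0, 1, 0, 0, 0],
  ],
)

```text
time: 11.45
tool_pos: [494.1, -41.6, 48.1]
tcp_rot: [-180.0, 0.0, -2.8]
ft_force: [-0.1, -0.1, -1.4]
finger_gap: 59.3
grip_force: 32.6
```

apply_moves(
  rows=[
    [0, 0, 1, 0, 0, 0],
    [0, 0, 1, 0, 0, 0],
    [0, 0, 0.6, 0, 0, 0],
    [0, 0, 0, 0, 0, 0],
    [0, 0, 0, 0, 0, 0],
  ],
)

```text
time: 12.08
tool_pos: [494.2, -41.6, 45.7]
tcp_rot: [180.0, -0.0, -2.8]
ft_force: [0.7, -0.9, -0.6]
finger_gap: 59.2
grip_force: 32.6
```

apply_moves(
  rows=[
    [0, 0, 0.4, 0, 0, 0],
    [0, 0, 0.4, 0, 0, 0],
    [0, 0, 0, 0, 0, 0],
    [0, 0, 0, 0, 0, 0],
    [0, 0, 0, 0, 0, 0],
  ],
)

```text
time: 12.7
tool_pos: [494.3, -41.6, 45.6]
tcp_rot: [180.0, -0.0, -2.8]
ft_force: [-5.3, 0.9, 8.2]
finger_gap: 58.9
grip_force: 33.3
```

apply_moves(
  rows=[
    [0, 0, 0, 0, 0, 0],
    [0, 0, 0, 0, 0, 0],
    [0, 0, 0, 0, 0, 0],
    [0, 0, 0, 0, 0, 0],
    [0, 0, 0, 0, 0, 0],
  ],
  fingers=82,
)

```text
time: 13.32
tool_pos: [494.2, -41.6, 44.8]
tcp_rot: [-180.0, 0.0, -2.8]
ft_force: [-0.1, -0.3, -0.6]
finger_gap: 82.2
grip_force: 0.0
```

apply_moves(
  rows=[
    [0, 0, -5, 0, 0, 0],
    [0, 0, -20, 0, 0, 0],
    [0, 0, -40, 0, 0, 0],
    [0, 0, -50, 0, 0, 0],
    [0, 0, -60, 0, 0, 0],
  ],
)

```text
time: 13.95
tool_pos: [493.4, -41.4, 220.9]
tcp_rot: [-180.0, 0.1, -2.8]
ft_force: [0.9, 0.6, -0.2]
finger_gap: 82.1
grip_force: 0.0
```

apply_moves(
  rows=[
    [-8, 0, -40, 0, 0, 0],
    [-16, 0, -20, 0, 0, 0],
    [-16, 0, 0, 0, 0, 0],
    [-10, 0, 0, 0, 0, 0],
    [0, 0, 0, 0, 0, 0],
  ],
)

```text
time: 14.58
tool_pos: [443.9, -39.1, 279.8]
tcp_rot: [-180.0, -0.0, -2.8]
ft_force: [-0.4, -0.1, -1.0]
finger_gap: 81.9
grip_force: 0.0
```

```bash
python3 - <<'E'
from h import *
st=sense();print(st['time'],st['tool_pos'],st['tcp_rot'],st['finger_gap'],st['joint_pos'].round(0))
p,d=eyes.snapshot('wrist');save('wrist4',p);np.savez('wrist4',p=p,d=d,pos=st['tool_pos'],rot=st['tcp_rot'])
W,u,v=toworld('wrist',d,None,st);hsv=cv2.cvtColor(p,cv2.COLOR_RGB2HSV)[v,u].astype(int)
N=Ro.from_euler('z',2.8,degrees=True).apply(W-[495.2,-42,0])
g=(abs(hsv[:,0]-60)<30)&(hsv[:,1]>60)&(abs(N[:,0])<60)&(abs(N[:,1])<45)&(N[:,2]>50)&(N[:,2]<90)
for x in(-30,-15,0,15,30):
    k=g&(abs(N[:,0]-x)<3);print(x,'y',N[k,1].min().round(1),N[k,1].max().round(1),'z',np.median(N[k&(N[:,1]<-15),2]).round(1),np.median(N[k&(N[:,1]>15),2]).round(1))
for y in(-25,0,25):
    k=g&(abs(N[:,1]-y)<3);print(y,'x',N[k,0].min().round(1),N[k,0].max().round(1))
for c in('wrist',):
  for n in('catch_grip','catch_hinge','lever_handle','lever_hinge'):print(n,[(np.round(r['xyz'],1).tolist(),round(r['confidence'],2)) for r in models.place_of(n,c)[:2]])
E
```

```text
14.575 [443.87161726 -39.09123702 279.81455926] [-1.79999932e+02 -2.85963199e-03 -2.82550356e+00] 81.86212944357152 [-12. -18. 104.   0.  94.  81.]
-30 y -29.4 28.9 z 68.0 68.2
-15 y -29.1 29.6 z 67.9 68.0
0 y -28.6 29.2 z 67.9 68.2
15 y -29.3 28.8 z 67.9 67.9
30 y -29.1 29.5 z 67.9 68.2
-25 x -45.2 42.8
0 x -45.1 43.8
25 x -45.0 43.8
catch_grip [([497.5, 151.3, 168.7], 0.58)]
catch_hinge [([502.3, 166.6, 114.7], 0.62)]
lever_handle [([587.4, 113.3, 188.8], 0.92)]
lever_hinge [([530.7, 114.7, 47.2], 0.84), ([530.2, 57.1, -4.7], 0.2)]
```

View pics/wrist4.png

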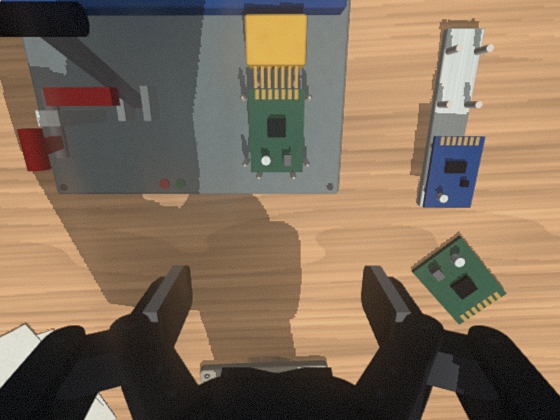

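The board is seated and level: its top reads 68 mm in both halves, within the posts. Next is the catch, so I'm going over it for a closer look.

apply_moves(
  rows=[
    [4, -20, 3, 0, 0, 0],
    [7, -45, 8, 0, 0, 0],
    [7, -45, 8, 0, 0, 0],
    [6, -40, 8, 0, 0, 0],
    [4, -20, 3, 0, 0, 0],
  ],
  fingers=46,
)

```text
time: 15.45
tool_pos: [480.5, 131.3, 248.8]
tcp_rot: [-180.0, 0.1, -2.7]
ft_force: [0.3, 0.2, -0.5]
finger_gap: 46.0
grip_force: 0.0
```

apply_moves(
  rows=[
    [0, 0, 0, 0, 0, 0],
    [0, 0, 0, 0, 0, 0],
    [0, 0, 0, 0, 0, 0],
    [0, 0, 0, 0, 0, 0],
    [0, 0, 0, 0, 0, 0],
  ],
)

```text
time: 16.08
tool_pos: [480.7, 128.8, 250.1]
tcp_rot: [-180.0, -0.0, -2.9]
ft_force: [-0.2, -0.6, 0.1]
finger_gap: 45.8
grip_force: 0.0
```

```bash
python3 - <<'E'
from h import *
st=sense();print(st['time'],st['tool_pos'],st['tcp_rot'],st['finger_gap'],st['joint_pos'].round(0))
p,d=eyes.snapshot('wrist');save('wrist5',p);np.savez('wrist5',p=p,d=d,pos=st['tool_pos'],rot=st['tcp_rot'])
W,u,v=toworld('wrist',d,None,st);hsv=cv2.cvtColor(p,cv2.COLOR_RGB2HSV)[v,u].astype(int)
red=((hsv[:,0]<8)|(hsv[:,0]>172))&(hsv[:,1]>120)
F=Ro.from_euler('z',2.8,degrees=True)
k=red&(W[:,2]>155)&(np.hypot(W[:,0]-499,W[:,1]-151)<40);q=F.apply(W[k]);print('grip',k.sum(),q.min(0),q.max(0),F.inv().apply((q.min(0)+q.max(0))/2))
for a in range(-9,10,3):
    c=(q.min(0)+q.max(0))[1]/2+a; kk=abs(q[:,1]-c)<1; print(a,q[kk,2].max().round(1),q[kk,2].min().round(1))
k=(W[:,2]>184)&(np.hypot(W[:,0]-583,W[:,1]-110)<45)
if k.any():q=F.apply(W[k]);print('lever',q.min(0),q.max(0),F.inv().apply((q.min(0)+q.max(0))/2))
E
```

```text
16.075 [480.67147964 128.84620551 250.08075629] [-1.79999573e+02 -2.05434815e-02 -2.86258644e+00] 45.84741430899485 [  9.  -9. 100.  -0.  89. 102.]
grip 948 [474.61486701 139.35438187 167.37208976] [507.39902206 213.17960385 338.83690302] [499.0313517  152.07097807 253.10449639]
-9 179.9 175.2
-6 181.8 168.5
-3 182.5 167.4
0 182.4 168.6
3 181.5 172.6
6 177.9 173.7Traceback (most recent call last):
  File "<stdin>", line 9, in <module>
    return umr_maximum(a, axis, None, out, keepdims, initial, where)
ValueError: zero-size array to reduction operation maximum which has no identity
```

View pics/wrist5.png

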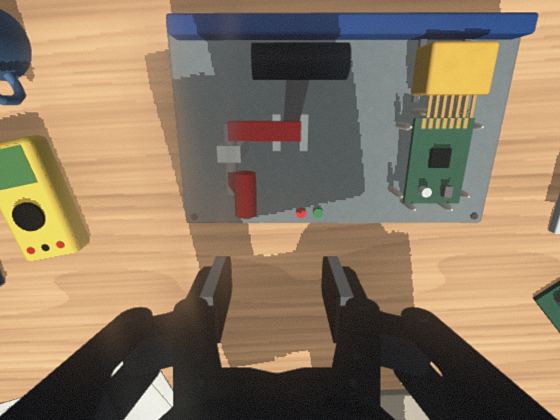

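The catch grip is a round red bar at px (245,195), with its stem at the +x end. Its centre is about (499, 151, 171). I'll pinch it from above a little to -x and carry it over the arc.

apply_moves(
  rows=[
    [7, -11, 5, 0, 0, 0],
    [7, -12, 20, 0, 0, 0],
    [0, 0, 30, 0, 0, 0],
    [0, 0, 25, 0, 0, 0],
    [0, 0, 14, 0, 0, 0],
  ],
)

```text
time: 16.75
tool_pos: [495.0, 152.0, 153.9]
tcp_rot: [180.0, 0.1, -2.8]
ft_force: [0.4, -0.3, -0.1]
finger_gap: 45.8
grip_force: 0.0
```

apply_moves(
  rows=[
    [0, 0, 0, 0, 0, 0],
    [0, 0, 0, 0, 0, 0],
    [0, 0, 0, 0, 0, 0],
    [0, 0, 0, 0, 0, 0],
    [0, 0, 0, 0, 0, 0],
  ],
)

```text
time: 17.38
tool_pos: [495.9, 151.6, 156.3]
tcp_rot: [-180.0, -0.0, -2.8]
ft_force: [0.2, -0.7, -0.5]
finger_gap: 46.1
grip_force: 0.0
```

apply_moves(
  rows=[
    [0, 0, 0, 0, 0, 0],
    [0, 0, 0, 0, 0, 0],
    [0, 0, 0, 0, 0, 0],
    [0, 0, 0, 0, 0, 0],
    [0, 0, 0, 0, 0, 0],
  ],
  fingers=8,
  grip_force=25,
)

```text
time: 18.0
tool_pos: [495.8, 151.9, 156.2]
tcp_rot: [-180.0, -0.0, -2.8]
ft_force: [-1.9, 3.8, 5.7]
finger_gap: 15.2
grip_force: 22.9
```

apply_moves(
  rows=[
    [0, -4, -1.3, 0, 0, 0],
    [0, -4.7, -1.1, 0, 0, 0],
    [0, -5.9, -0.9, 0, 0, 0],
    [0, -6, -0.3, 0, 0, 0],
    [0, -6, 0.3, 0, 0, 0],
  ],
)

```text
time: 18.62
tool_pos: [497.3, 176.8, 159.7]
tcp_rot: [179.8, -0.0, -2.9]
ft_force: [-3.9, -5.7, 8.6]
finger_gap: 14.8
grip_force: 25.6
```

apply_moves(
  rows=[
    [0, -5.9, 0.9, 0, 0, 0],
    [0, -5.8, 1.5, 0, 0, 0],
    [0, -5.7, 2, 0, 0, 0],
    [0, -5.4, 2.6, 0, 0, 0],
    [0, -5.1, 3.2, 0, 0, 0],
  ],
)

```text
time: 19.25
tool_pos: [499.0, 200.5, 152.3]
tcp_rot: [179.4, -0.1, -2.9]
ft_force: [-19.3, 2.5, 47.1]
finger_gap: 15.2
grip_force: 100.2
```

apply_moves(
  rows=[
    [0, -4.7, 3.6, 0, 0, 0],
    [0, -4.4, 4.1, 0, 0, 0],
    [0, -3.5, 3.9, 0, 0, 0],
    [0, -3, 4, 0, 0, 0],
    [0, -1, 1.5, 0, 0, 0],
  ],
)

```text
time: 19.88
tool_pos: [506.0, 219.3, 144.9]
tcp_rot: [179.7, -0.9, -2.9]
ft_force: [-23.3, -33.3, 86.4]
finger_gap: 15.1
grip_force: 63.0
```

Vertical force is climbing because a fingertip is bearing on the catch arm. I'll ease off, let go and look.

apply_moves(
  rows=[
    [0, 0, -5, 0, 0, 0],
    [0, 0, -4, 0, 0, 0],
    [0, 0, 0, 0, 0, 0],
    [0, 0, 0, 0, 0, 0],
    [0, 0, 0, 0, 0, 0],
  ],
  fingers=40,
)

```text
time: 20.5
tool_pos: [499.9, 222.6, 141.3]
tcp_rot: [180.0, -0.1, -2.8]
ft_force: [-0.1, -1.4, 10.6]
finger_gap: 39.9
grip_force: 4.3
```

apply_moves(
  rows=[
    [0, 0, -10, 0, 0, 0],
    [0, 0, -20, 0, 0, 0],
    [0, 0, -25, 0, 0, 0],
    [0, 0, -15, 0, 0, 0],
    [0, 0, 0, 0, 0, 0],
  ],
)

```text
time: 21.12
tool_pos: [500.1, 222.9, 212.7]
tcp_rot: [-179.9, -0.2, -2.8]
ft_force: [-0.6, -0.1, -0.9]
finger_gap: 39.9
grip_force: 0.0
```

apply_moves(
  rows=[
    [-20, 0, -12, 0, 0, 0],
    [-20, 0, -13, 0, 0, 0],
    [-20, 0, 0, 0, 0, 0],
    [0, 0, 0, 0, 0, 0],
    [0, 0, 0, 0, 0, 0],
  ],
)

```text
time: 21.75
tool_pos: [439.4, 225.4, 235.2]
tcp_rot: [180.0, 0.0, -2.8]
ft_force: [-0.4, 0.2, 0.1]
finger_gap: 40.1
grip_force: 0.0
```

```bash
python3 - <<'E'
from h import *
st=sense();print(st['time'],st['tool_pos'],st['tcp_rot'],st['finger_gap'],st['joint_pos'].round(0),st['ft_force'])
p,d=eyes.snapshot('wrist');save('wrist6',cv2.resize(p[60:270,100:380],None,fx=2.5,fy=2.5));np.savez('wrist6',p=p,d=d,pos=st['tool_pos'],rot=st['tcp_rot'])
W,u,v=toworld('wrist',d,None,st);hsv=cv2.cvtColor(p,cv2.COLOR_RGB2HSV)[v,u].astype(int)
red=((hsv[:,0]<8)|(hsv[:,0]>172))&(hsv[:,1]>120)&(W[:,2]>100)&(W[:,2]<200)
F=Ro.from_euler('z',2.8,degrees=True)
q=F.apply(W[red]);h0=F.apply([499,171.6,115])
print('hinge fixt',h0)
for x in range(460,560,6):
    k=abs(q[:,0]-x)<3
    if k.sum()>5: i=q[k,2].argmax();print(x,k.sum(),'y',q[k,1].min().round(1),q[k,1].max().round(1),'z',q[k,2].min().round(1),q[k,2].max().round(1),'ytop',q[k][i,1].round(1))
E
```

```text
21.75 [439.39355116 225.35624598 235.19979313] [ 1.79974204e+02  3.49640032e-02 -2.81640599e+00] 40.14993804313875 [ 21.  -9. 101.  -0.  88. 114.] [-0.36017556  0.2060633   0.0962687 ]
hinge fixt [490.02164204 195.7711683  115.        ]
478 180 y 234.0 249.1 z 152.1 160.1 ytop 241.4
484 307 y 194.8 249.1 z 117.0 160.8 ytop 241.4
490 576 y 194.7 249.1 z 121.0 160.2 ytop 241.4
496 470 y 194.4 249.0 z 121.4 160.5 ytop 242.8
502 196 y 234.5 249.0 z 152.9 160.0 ytop 242.9
508 73 y 234.6 249.0 z 153.8 159.9 ytop 242.2
526 634 y 169.5 199.3 z 118.5 179.1 ytop 183.1
532 676 y 169.4 199.4 z 117.6 178.9 ytop 182.5
538 563 y 169.5 199.4 z 118.7 179.1 ytop 181.3
```

View pics/wrist6.png

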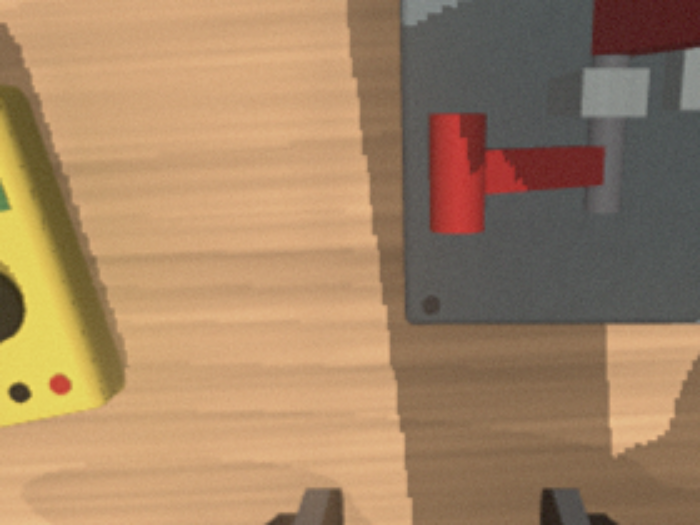

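The catch has gone nearly over: grip at lean about 0.9 rad, z about 151. I'll close the fingers and nudge it down against its stop.

apply_moves(
  rows=[
    [15, 1, 0, 0, 0, 0],
    [25, 1.5, 5, 0, 0, 0],
    [22, 1, 15, 0, 0, 0],
    [0, 0, 20, 0, 0, 0],
    [0, 0, 20, 0, 0, 0],
  ],
  fingers=0,
)

```text
time: 22.42
tool_pos: [500.7, 218.7, 174.0]
tcp_rot: [180.0, 0.1, -2.8]
ft_force: [-0.6, 0.1, -1.1]
finger_gap: -0.1
grip_force: 0.0
```

apply_moves(
  rows=[
    [0, 0, 8, 0, 0, 0],
    [0, 0, 4, 0, 0, 0],
    [0, 0, 3, 0, 0, 0],
    [0, 0, 2, 0, 0, 0],
    [0, 0, 0, 0, 0, 0],
  ],
)

```text
time: 23.05
tool_pos: [501.2, 219.1, 159.3]
tcp_rot: [-180.0, -0.0, -2.8]
ft_force: [-0.6, 0.6, 0.9]
finger_gap: -0.1
grip_force: 0.0
```

apply_moves(
  rows=[
    [0, 0, 1, 0, 0, 0],
    [0, 0, 1, 0, 0, 0],
    [0, 0, 0.5, 0, 0, 0],
    [0, 0, 0, 0, 0, 0],
    [0, 0, 0, 0, 0, 0],
  ],
)

```text
time: 23.68
tool_pos: [501.4, 219.2, 157.6]
tcp_rot: [-180.0, -0.1, -2.8]
ft_force: [-2.7, -1.1, 7.8]
finger_gap: 0.0
grip_force: 3.6
```

apply_moves(
  rows=[
    [0, 0, 1, 0, 0, 0],
    [0, 0, 0, 0, 0, 0],
    [0, 0, 0, 0, 0, 0],
    [0, 0, 0, 0, 0, 0],
    [0, 0, 0, 0, 0, 0],
  ],
)

```text
time: 24.3
tool_pos: [501.5, 219.3, 157.4]
tcp_rot: [-180.0, -0.1, -2.8]
ft_force: [-5.5, -1.3, 11.6]
finger_gap: 0.2
grip_force: 5.9
```

```bash
python3 - <<'E'
from h import *
plan([(501.4,219.2,250,-2.8,3),(582.6,93.7,265,87.2,12)])
E
```

```text
[[0, 0, -31, -0, -0.001, -0], [-0, 0, -31, -0, -0, -0], [-0, 0, -30.6, -0.001, -0.001, -0], [7, 10, -1, -0, 0, -0.131], [6, 11, -1, -0, 0, -0.131]]
[[4, 12, -1, -0, 0, -0.131], [3, 12, -1, -0, 0, -0.131], [1, 12, -1, -0, 0, -0.131], [-0, 13, -1, -0, 0, -0.131], [-2, 12, -2, -0, 0, -0.131]]
[[-4, 12, -1, -0, 0, -0.131], [-5, 11, -2, -0, 0, -0.131], [-7, 11, -1, -0, 0, -0.131], [-8, 10, -2, -0, 0, -0.131], [-8.4, 8.6, -1, -0, 0, -0.13]]
end [582.6  93.7 265. ] [-1.7998e+02  1.0000e-02  8.7200e+01]
```

apply_moves(
  rows=[
    [0, 0, -31, 0, 0, 0],
    [0, 0, -31, 0, 0, 0],
    [0, 0, -31, 0, 0, 0],
    [7, 10, -1, 0, 0, -0.131],
    [6, 11, -1, 0, 0, -0.131],
  ],
)

```text
time: 24.92
tool_pos: [514.8, 198.1, 251.2]
tcp_rot: [-180.0, -0.1, 12.5]
ft_force: [-0.1, 0.9, -0.3]
finger_gap: 0.1
grip_force: 0.0
```

apply_moves(
  rows=[
    [4, 12, -1, 0, 0, -0.131],
    [3, 12, -1, 0, 0, -0.131],
    [1, 12, -1, 0, 0, -0.131],
    [0, 13, -1, 0, 0, -0.131],
    [-2, 12, -2, 0, 0, -0.131],
  ],
  fingers=50,
)

```text
time: 25.55
tool_pos: [548.3, 145.5, 256.3]
tcp_rot: [-180.0, 0.0, 50.0]
ft_force: [-0.1, 0.6, -0.7]
finger_gap: 50.0
grip_force: 0.0
```

apply_moves(
  rows=[
    [-4, 12, -1, 0, 0, -0.131],
    [-5, 11, -2, 0, 0, -0.131],
    [-7, 11, -1, 0, 0, -0.131],
    [-8, 10, -2, 0, 0, -0.131],
    [-8.4, 8.6, -1, 0, 0, -0.13],
  ],
)

```text
time: 26.18
tool_pos: [582.5, 93.0, 263.5]
tcp_rot: [180.0, -0.0, 87.4]
ft_force: [-0.4, 0.0, 0.9]
finger_gap: 49.8
grip_force: 0.0
```

apply_moves(
  rows=[
    [0, 0, 0, 0, 0, 0],
    [0, 0, 0, 0, 0, 0],
    [0, 0, 0, 0, 0, 0],
    [0, 0, 0, 0, 0, 0],
    [0, 0, 0, 0, 0, 0],
  ],
)

```text
time: 26.8
tool_pos: [582.1, 93.6, 263.4]
tcp_rot: [180.0, 0.0, 87.2]
ft_force: [-0.4, 0.4, -0.1]
finger_gap: 49.9
grip_force: 0.0
```

```bash
python3 - <<'E'
from h import *
st=sense();print(st['time'],st['tool_pos'],st['tcp_rot'],st['finger_gap'],st['joint_pos'].round(0),st['ft_force'])
p,d=eyes.snapshot('wrist');save('wrist7',p);np.savez('wrist7',p=p,d=d,pos=st['tool_pos'],rot=st['tcp_rot'])
W,u,v=toworld('wrist',d,None,st);hsv=cv2.cvtColor(p,cv2.COLOR_RGB2HSV)[v,u].astype(int)
F=Ro.from_euler('z',2.8,degrees=True);q=F.apply(W)
k=(q[:,2]>188)&(q[:,2]<206)&(abs(q[:,0]-577)<35)&(abs(q[:,1]-138)<45)
print('bar',k.sum(),q[k].min(0),q[k].max(0),np.percentile(q[k,2],98))
print('tcp in F',F.apply(st['tool_pos']))
red=((hsv[:,0]<8)|(hsv[:,0]>172))&(hsv[:,1]>120)&(q[:,2]>100)&(q[:,2]<200)&(q[:,0]<512)
r=q[red];print('grip',red.sum(),r[r[:,2]>148].min(0),r.max(0))
E
```

```text
26.8 [582.11258326  93.60501498 263.43388732] [1.79996375e+02 3.20760778e-04 8.71854354e+01] 49.92271749252257 [ 4.  5. 84. -0. 90.  7.] [-0.35305041  0.44904493 -0.07184007]
bar 2207 [568.03110623 109.92014094 188.49701672] [587.95763271 166.47229539 204.0453639 ] 202.7230252595603
tcp in F [576.84503735 121.92932914 263.43388732]
grip 945 [475.20247097 230.00969062 148.0114093 ] [507.62362752 248.58434136 161.112937  ]
```

View pics/wrist7.png

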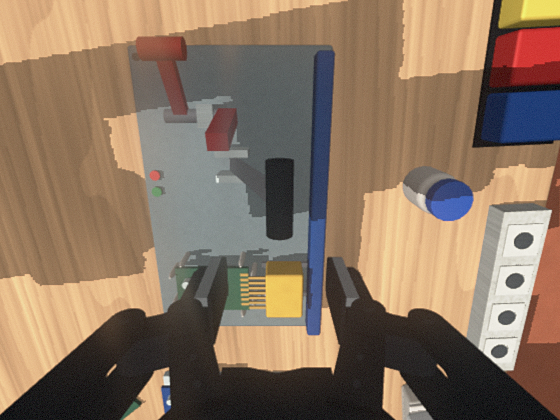

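The lever bar is clear at px (279,198), centre x'=578, y'=138 in fixture axes. The pawl has swung off the lever arm. I'll pinch the bar on its -y half, clear of the arm.

apply_moves(
  rows=[
    [0, 1.1, 10, 0, 0, 0],
    [0, 0, 25, 0, 0, 0],
    [0, 0, 25, 0, 0, 0],
    [0, 0, 17, 0, 0, 0],
    [0, 0, 7.4, 0, 0, 0],
  ],
)

```text
time: 27.48
tool_pos: [582.6, 93.3, 177.4]
tcp_rot: [-179.9, 0.0, 87.2]
ft_force: [0.3, -0.4, -0.1]
finger_gap: 50.0
grip_force: 0.0
```

apply_moves(
  rows=[
    [0, 0, 0, 0, 0, 0],
    [0, 0, 0, 0, 0, 0],
    [0, 0, 0, 0, 0, 0],
    [0, 0, 0, 0, 0, 0],
    [0, 0, 0, 0, 0, 0],
  ],
)

```text
time: 28.1
tool_pos: [583.4, 93.3, 179.3]
tcp_rot: [180.0, -0.0, 87.2]
ft_force: [1.0, 0.8, -0.7]
finger_gap: 49.6
grip_force: 0.0
```

apply_moves(
  rows=[
    [0, 0, 0, 0, 0, 0],
    [0, 0, 0, 0, 0, 0],
    [0, 0, 0, 0, 0, 0],
    [0, 0, 0, 0, 0, 0],
    [0, 0, 0, 0, 0, 0],
  ],
  fingers=10,
  grip_force=40,
)

```text
time: 28.72
tool_pos: [583.6, 93.3, 179.2]
tcp_rot: [180.0, -0.0, 87.2]
ft_force: [3.7, -0.5, 0.4]
finger_gap: 18.5
grip_force: 39.6
```

apply_moves(
  rows=[
    [0, -5, -1.7, 0, 0, 0],
    [0, -5, -1.6, 0, 0, 0],
    [0, -10.2, -2.5, 0, 0, 0],
    [0, -10.3, -1.8, 0, 0, 0],
    [0, -10.4, -1.1, 0, 0, 0],
  ],
)

```text
time: 29.35
tool_pos: [544.6, 95.2, 189.9]
tcp_rot: [179.6, -0.0, 87.2]
ft_force: [9.4, -0.8, 3.7]
finger_gap: 18.5
grip_force: 39.0
```

apply_moves(
  rows=[
    [0, -10.5, -0.4, 0, 0, 0],
    [0, -10.5, 0.4, 0, 0, 0],
    [0, -10.4, 1.1, 0, 0, 0],
    [0, -10.3, 1.8, 0, 0, 0],
    [0, -5, 1.3, 0, 0, 0],
  ],
)

```text
time: 29.98
tool_pos: [499.0, 97.4, 187.3]
tcp_rot: [179.4, -0.0, 87.2]
ft_force: [10.2, -0.8, -2.5]
finger_gap: 18.4
grip_force: 40.3
```

apply_moves(
  rows=[
    [0, -5.1, 1.3, 0, 0, 0],
    [0, -5, 1.6, 0, 0, 0],
    [0, -5, 1.7, 0, 0, 0],
    [0, -1, 0.3, 0, 0, 0],
    [0, 0, 0, 0, 0, 0],
  ],
)

```text
time: 30.6
tool_pos: [482.8, 98.2, 181.9]
tcp_rot: [179.5, -0.0, 87.2]
ft_force: [7.8, -2.0, 9.2]
finger_gap: 18.1
grip_force: 42.2
```

apply_moves(
  rows=[
    [0, -1, 0.4, 0, 0, 0],
    [0, 0, 0, 0, 0, 0],
    [0, 0, 0, 0, 0, 0],
    [0, 0, 0, 0, 0, 0],
    [0, 0, 0, 0, 0, 0],
  ],
)

```text
time: 31.22
tool_pos: [482.1, 98.3, 181.6]
tcp_rot: [179.5, -0.0, 87.2]
ft_force: [7.5, -1.2, 9.1]
finger_gap: 18.6
grip_force: 42.2
```

apply_moves(
  rows=[
    [0, -1, 0.4, 0, 0, 0],
    [0, -1, 0.4, 0, 0, 0],
    [0, -1, 0.4, 0, 0, 0],
    [0, 0, 0, 0, 0, 0],
    [0, 0, 0, 0, 0, 0],
  ],
)

```text
time: 31.85
tool_pos: [480.9, 98.3, 181.4]
tcp_rot: [179.2, -0.0, 87.2]
ft_force: [15.5, -2.7, 9.1]
finger_gap: 18.2
grip_force: 42.0
```

apply_moves(
  rows=[
    [0, -1, 0.4, 0, 0, 0],
    [0, -1, 0.4, 0, 0, 0],
    [0, 0, 0, 0, 0, 0],
    [0, 0, 0, 0, 0, 0],
    [0, 0, 0, 0, 0, 0],
  ],
)

```text
time: 32.48
tool_pos: [480.5, 98.3, 181.3]
tcp_rot: [179.0, -0.1, 87.1]
ft_force: [23.1, -2.5, 6.2]
finger_gap: 18.3
grip_force: 42.0
```

```bash
python3 - <<'E'
from h import *
F=Ro.from_euler('z',2.8,degrees=True)
st=sense();print(st['time'],F.apply(st['tool_pos']))
p,d=eyes.snapshot('wrist');W,u,v=toworld('wrist',d,None,st);q=F.apply(W);hsv=cv2.cvtColor(p,cv2.COLOR_RGB2HSV)[v,u].astype(int)
k=(q[:,2]>170)&(q[:,2]<206)&(hsv[:,2]<60)&(abs(q[:,0]-475)<30)&(q[:,1]>136)&(q[:,1]<175)
if k.any():print('bar',k.sum(),q[k].min(0),q[k].max(0))
red=((hsv[:,0]<8)|(hsv[:,0]>172))&(hsv[:,1]>120)&(q[:,2]>140)&(q[:,2]<175)&(q[:,1]>215)
if red.any():print('grip',q[red].min(0),q[red].max(0))
g=(abs(hsv[:,0]-60)<30)&(hsv[:,1]>60)&(np.hypot(W[:,0]-495,W[:,1]+42)<60)&(q[:,2]>55)&(q[:,2]<80)
if g.any():print('board z',np.percentile(q[g,2],[5,50,95]))
for n in('lever_handle','catch_grip'):print(n,[(F.apply(r['xyz']).round(1).tolist(),round(r['confidence'],2)) for r in models.place_of(n,'wrist')[:2]])
save('wrist8',p)
E
```

```text
32.475 [475.14891227 121.70216523 181.31373846]
bar 3105 [464.24421718 136.02913421 183.48228985] [483.58059941 166.3591858  203.59209521]
grip [475.10427087 217.49460892 140.00153012] [507.08998194 249.76991694 160.87403899]
board z [66.8626023  67.88158287 68.84584884]
lever_handle [([476.7, 138.0, 189.7], 0.8)]
catch_grip [([489.3, 243.2, 148.8], 0.88)]
```

View pics/wrist8.png

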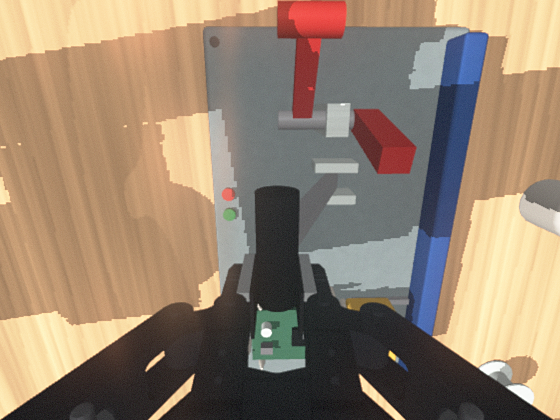

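The picture shows the bar (px 277,235) held fully forward, about 103 mm of travel against the stop. The catch is right over (px 311,20) and the board is still flat in the nest. Handing in.

```bash
python3 -c "
from bench import job
print(job.hand_in())"
```

```text
the job is handed in; nothing more can be done
None
```

I handed the job in at about 32.5 s: the green board lies flat in the nest with its gold edge to the contact head, the red catch is fully over, and the fingers hold the lever against its front stop. While carrying the catch over, a fingertip pressed on its arm and the wrist force rose to about 95 N (the limit is 120 N), so I let go and pushed the catch to its stop with closed fingers.

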